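# Let the cheese press down on its ratchet crank

## Task

The weight of the cheese press hangs on its ratchet. Throw the release lever all the way over, then take the crank handle, wind it up a touch until the pawl springs clear of the ratchet wheel, and let the crank turn back slowly under the load, never letting it run, until the weight stands on the mould's wooden stem without being forced down. Then let go, leaving the lever over and the pawl clear, and leave the other things alone.

Things in the scene. Friction and masses are not known exactly. Their poses are not given: they have to be found in the camera images.
- press: The cheese press, screwed to the worktop on a wooden board 125 x 400 x 20 mm. Origin on the worktop under the crank axis; the board runs from 65 mm on its +y side to 335 mm on its -y side, 62 mm to either side in x. A steel column 34 x 30 mm, 236 mm tall, stands 195 mm to the -y side and carries the weight, whose axis is 260 mm to the -y side.
- crank_axis (a point): Point on the crank's upright turning axis, 135 mm over the worktop (height of the handle's middle). Below it lies a grey gear box, 104 x 108 mm, 70 mm tall, with the steel ratchet wheel (radius about 36 mm) flat on top. From above, the load turns the crank counter-clockwise, 20 mm of weight travel per rad; winding up is clockwise, at most 1.0 rad.
- crank_grip (a point): Middle of the upright black crank handle, 22 mm in diameter, 58 mm tall (top 162 mm over the worktop), 60 mm from the crank axis. It spins freely on its pin, so it is carried round without turning the hand. Holding the load takes 6 to 9 N along the circle. Starts 55 degrees counter-clockwise (from above) of the press's +x axis; lowering carries it over the +y side to the -x side.
- lever_knob (a point): Middle of the release lever's upright steel knob, 15 mm in diameter, 42 mm tall, top 130 mm over the worktop, 58 mm from the lever's pivot, beside the ratchet wheel on the press's -x, -y corner.
- lever_pivot (a point): Point on the upright pivot axis of the release lever and of the pawl beneath it, at the height of the middle of the lever's knob.
- release_lever (a joint): Angle of the release lever (rad): about 0 at the start (pawl pressed into the ratchet wheel), grows counter-clockwise from above, 0.8 at its stop (all the way over). Stiff: about 3 to 4 N along the circle at the knob moves it, and it stays where it is left.
- pawl (a joint): Angle of the pawl relative to the release lever (rad), counter-clockwise from above; a soft spring between them rests at -0.25. In the wheel the pawl stays put, so with the lever over it reads about -0.8: the tooth is undercut and the load holds the pawl in. Winding the crank up 0.05 to 0.15 rad lets it spring clear, and it then reads about -0.25.
- weight (a joint): How far the weight (a steel disc with its carriage and a wooden foot below, about 1.9 to 2.5 kg) has come down from where it was built (m): about 0 at the start, grows downward, negative when wound up. The foot's flat underside is 138 mm over the worktop at 0.
- mould: White perforated mould, 80 mm across, 66 mm tall, fixed under the weight; origin at the centre of its underside, 24 mm over the worktop. A wooden stem 26 mm across stands out of it by 4 to 32 mm, different each time, so the weight comes to stand on it after 16 to 44 mm of travel. Loading it with more than 75 N, three times the weight, is forcing it; once it carries the weight, some 5 mm more at the handle does that.
- salt: Salt shaker, 44 x 44 x 90 mm, a bystander; origin under its centre.
- honey: Honey jar, 64 x 64 x 97 mm, a bystander; origin under its centre.
- pepper: Wooden pepper mill, 58 x 58 x 160 mm, a bystander; origin under its centre.

How it is judged:
On the way, in this order (a step that is already met when the one before it is completed fails the run):
1. the release lever is thrown over, with the load still on the pawl (value of joint release_lever above 0.65 rad and value of joint weight below 0.005 m), for 0.1 s.
2. the pawl has sprung clear of the wheel while the weight is still up (value of joint release_lever above 0.6 rad and value of joint pawl above -0.42 rad and value of joint weight below 0.008 m), for 0.1 s.
At the end, for the whole second after the job is handed in: The weight stands at rest on the mould's stem (more than 8 N on it), the release lever is over (above 0.6 rad) and the pawl is clear (above -0.42 rad from the lever) (contact force between mould and anything else above 8 N and value of joint weight above 0.008 m and velocity of joint weight below 0.003 m/s and value of joint release_lever above 0.6 rad and value of joint pawl above -0.42 rad); the robot touches nothing.
It fails at once if the weight runs down (faster than 40 mm/s) (velocity of joint weight above 0.04 m/s).
It fails at once if the weight is forced onto the mould (more than 80 N) (contact force between mould and anything else above 80 N).
It fails at once if a bystander is moved by more than 30 mm (distance of any of salt, honey, pepper from where it was at the start of the episode above 0.03 m).
It also fails if it takes over 70 s, if anything falls off the work surface, if the arm or the gripper's body presses on something with over 40 N, if the wrist force passes 120 N, or if a joint passes its speed limit or range.

## Robot

A 6-joint arm with a two-finger parallel gripper is mounted at the origin on a cart in front of the work surface, level with it; the furniture and walls round the work are solid. World frame = base frame: x ahead of the robot, y to its left, z up, the work surface at z = 0. Lengths are in m, angles in rad, forces in N, time in s.
With the tool pointing down it reaches from about 0.3 to 0.775 m from the base axis. Payload 14.6 kg.
Tool frame: the origin (TCP) lies at the very end of the fingers, on their centre line; the grasp point (between the pads) lies 19 mm behind it; z points along the fingers, y is the direction in which the jaws open and shut (so a half turn about z gives the same grasp; the last joint's range is limited). The gripper opens to 94 mm and grips with 3 to 60 N. Pads are 16 mm wide; open, the fingers measure 119 mm over their backs; the gripper's body (75 mm by 177 mm) begins 78 mm behind the grasp point.
Start: joints at [-1.24, 0.3, 1.521, -0, 1.321, -0.067], TCP at [0.213, -0.507, 0.205] pointing down, gripper open.
Joint ranges: [-3.03, 3.03], [-0.79, 2.21], [0.23, 2.52], [-1.04, 4.18], [0, 3.07], [-2.55, 2.55]. Speed limits (rad/s): [2.22, 2.22, 2.57, 3.14, 3.14, 3.14].

## Interface

Orientations are given as a unit quaternion [x, y, z, w].
In Python, from station import bot, move_gripper, inverse_kinematics, readout, imaging, job gives the robot as it stands. The module is installed in compiled form; this text tells all that it offers. Calls block until the motion is done:
- bot.movep(position, orientation): joint-space move of the TCP to a pose.
- bot.move_straight(position, rot=None, speed=0.15, force_limit=None): straight line of the TCP; rot=None keeps the orientation; speed is the mean speed in m/s. With force_limit (N) it stops when the force on the tool has changed by that much, and returns True; else False.
- bot.move_j(angles): joint-space move.
- move_gripper(opening): finger opening in m; the grip force is fixed at half the most; returns when the fingers have stopped.
- bot.sleep(seconds).
- inverse_kinematics(position, orientation): joint angles nearest the present ones, or None.
- readout.observe(): the state.
- imaging.snapshot(name): name is "scene" or "top" or "wrist"; returns (picture, depth): 400x640x3 uint8, blue, green, red; 400x640 float32, m along the optical axis (not along the pixel's ray), 0 where there is no reading.
- imaging.camera_params(name): a dict with "fovy" (degrees; the focal length in pixels is half the picture's height over the tangent of half this angle, whatever the lens; pixels are square), "cx", "cy" (the principal point, pixels), "distortion" ([k1, k2, p1, p2, k3] as OpenCV has them; the pictures are not rectified), "pose" (4x4, takes a point from camera to world coordinates); the wrist camera has in their place "tool_from_camera" (4x4, takes a point from camera to tool coordinates, whose origin is the TCP and whose axes are the flange's). Camera axes: x right, y down, z forward; pixel columns grow to the right and rows downward; lengths in m; the calibration is good to about 2 mm. A picture is of the moment at which its call begins: read the wrist's pose just before it. camera_params takes no time and is no camera call.
A pose or a line that the arm cannot do raises bot.PlanningError and nothing moves.
- job.job_done(): hands the job in, once; it reports no verdict.
Trained networks look in the newest picture that a camera, given by its name, has taken for a name from the list of things; names that differ only in an ending like _2 or _b are one class to them, and where a whole thing is asked for, a point or a joint stands for the part that bears it (a point fixed in the world has none). Each returns a list of dicts, best first, with "score" (0 to 1); they miss things now and then, are a little off and sometimes report something else, mostly with a low value. They report only what shows in the picture. A call takes as long as a camera call.
- imaging.find_in(label, camera): "bbox" ([centre column, centre row, width, height] in pixels, round what is visible of it).
- imaging.mark_of(label, camera): "location" ([column, row] in pixels: a listed point, or the origin of a listed thing).
The state is a dict: "time_s": time; "joint_pos": joint angles; "dq": joint speeds; "joint_torque": joint torques, N m; "ee_pos": TCP position; "orientation": TCP orientation; "ft_force": force on the tool from outside, world axes, zero at the start; "moment": the same for the moment, N m; "finger_gap": finger opening in m.
Only numpy, scipy, OpenCV 4.12 (cv2) and the standard library are available. Lean on these libraries where they do the work, as an engineer would, in place of code of your own. Each camera call takes 0.05 s, during which the arm holds its last target.

## Working session

There is one attempt and no reset: what is moved stays moved. The work goes in short steps, each a Python script; the robot and the scene stay as the last script left them, time stands still between calls to the robot, and variables do not carry over. Pictures are saved under pics/ and viewed, and the job is handed in when it is done.

```bash
mkdir -p pics
cat > h.py <<'E'
import numpy as np, cv2
from station import bot, move_gripper, inverse_kinematics, readout, imaging, job
def K(c):
    p=imaging.camera_params(c); f=200/np.tan(np.radians(p["fovy"])/2)
    return np.array([[f,0,p["cx"]],[0,f,p["cy"]],[0,0,1]]),np.array(p["distortion"],float),p
def ray(c,uv):
    k,d,p=K(c); n=cv2.undistortPoints(np.array([[uv]],float),k,d)[0,0]
    T=np.array(p["pose"]); return T[:3,3],T[:3,:3]@np.array([n[0],n[1],1])
def at_z(c,uv,z):
    o,r=ray(c,uv); return o+r*(z-o[2])/r[2]
def at_d(c,uv,d):
    o,r=ray(c,uv); return o+r*d
def proj(c,P):
    k,d,p=K(c); T=np.linalg.inv(np.array(p["pose"])); q=(T[:3,:3]@np.atleast_2d(P).T).T+T[:3,3]
    return cv2.projectPoints(q,np.zeros(3),np.zeros(3),k,d)[0][:,0]
E
python3 - <<'E'
from h import *
s=readout.observe(); print(s)
for c in("scene","top"):
    im,d=imaging.snapshot(c); cv2.imwrite(f"pics/{c}0.png",im); np.save(f"{c}0.npy",d)
    print(c,np.array(imaging.camera_params(c)["pose"]).round(3).tolist())
    for l in["press","crank_axis","crank_grip","lever_knob","lever_pivot","mould","salt","honey","pepper"]:
        for m in imaging.mark_of(l,c)[:2]: print(c,l,round(m["score"],2),np.round(m["location"],1))
E
```

```text
{'time_s': 0.0, 'joint_pos': array([-1.23957429e+00,  3.00442621e-01,  1.52160857e+00,  1.03641159e-05,
        1.32067639e+00, -6.66272838e-02]), 'dq': array([ 3.96735603e-04, -7.92651558e-04,  2.88088815e-04,  2.52587353e-05,
       -3.06976396e-04,  1.15460089e-03]), 'joint_torque': array([-6.75796782e-04, -5.31808412e+01, -3.52740920e+01,  7.08032283e-02,
        2.43821600e-02, -1.43544225e-04]), 'ee_pos': array([ 0.21298882, -0.50679518,  0.20489032]), 'orientation': array([ 9.80279744e-01,  1.97614022e-01, -6.98789837e-05, -5.63167404e-04]), 'ft_force': array([-0.3390156 , -0.67729724, -0.96989222]), 'moment': array([-0.02174385,  0.01361639,  0.03291822]), 'finger_gap': 0.09447745000598216}
scene [[0.653, -0.569, 0.5, 0.003], [-0.757, -0.497, 0.424, -0.831], [0.007, -0.655, -0.756, 1.038], [0.0, 0.0, 0.0, 1.0]]
scene press 0.88 [290.7 226.5]
scene press 0.49 [299.8 167.5]
scene crank_axis 0.74 [282.2 195.4]
scene crank_grip 0.45 [275.2 181.8]
scene lever_knob 0.59 [286.7 223. ]
scene lever_pivot 0.91 [294.3 206.8]
scene mould 0.86 [362.7 262. ]
scene mould 0.69 [285.3 225.9]
scene salt 0.69 [338.8 322.2]
scene honey 0.9 [298.1 164.5]
scene pepper 0.94 [338.5 198.8]
top [[0.025, -0.997, 0.07, 0.496], [-0.999, -0.027, -0.017, -0.317], [0.019, -0.069, -0.997, 1.294], [0.0, 0.0, 0.0, 1.0]]
top press 0.97 [278.3 216.4]
top press 0.57 [295.5 215.1]
top crank_axis 0.92 [270.4 212.1]
top crank_grip 0.63 [246.9 200.7]
top lever_knob 0.58 [302.5 239.7]
top lever_pivot 0.93 [293.9 215.7]
top lever_pivot 0.41 [396.2 276.1]
top mould 0.58 [380.2 205.4]
top mould 0.42 [275.8 218.1]
top salt 0.74 [397.7 276.6]
top honey 0.83 [223.6 129.4]
top pepper 0.81 [295.6 138.9]
```

View pics/scene0.png

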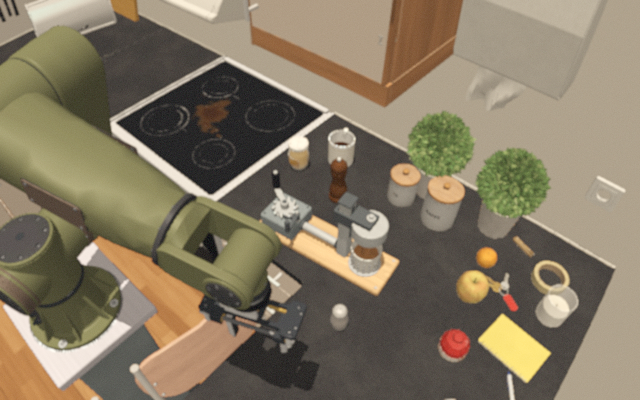

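View pics/top0.png

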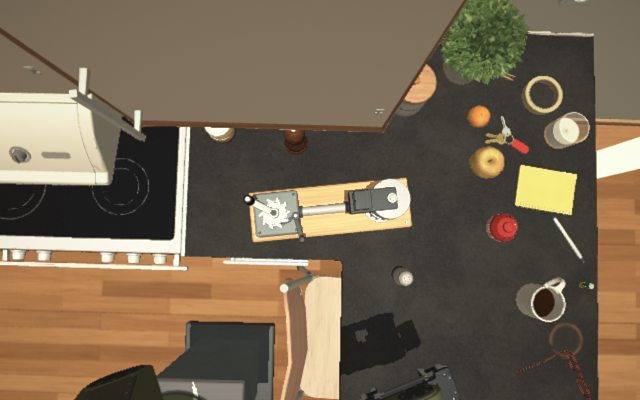

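Run:
```python
from h import *
for n,uv,z in [("press",(278.3,216.4),0),("axis",(270.4,212.1),.135),("grip",(246.9,200.7),.135),("knob",(302.5,239.7),.109),("pivot",(293.9,215.7),.109),("mould",(380.2,205.4),.024),("salt",(397.7,276.6),0),("honey",(223.6,129.4),0),("pepper",(295.6,138.9),0)]:
    print("top",n,at_z("top",uv,z).round(3))
for n,uv,z in [("press",(290.7,226.5),0),("axis",(282.2,195.4),.135),("grip",(275.2,181.8),.135),("knob",(286.7,223),.109),("pivot",(294.3,206.8),.109),("mould",(362.7,262),.024),("salt",(338.8,322.2),0)]:
    print("scene",n,at_z("scene",uv,z).round(3))
im=cv2.imread("pics/top0.png"); cv2.imwrite("pics/topc.png",cv2.resize(im[120:300,200:440],None,fx=3.3,fy=3.3,interpolation=cv2.INTER_CUBIC))
im=cv2.imread("pics/scene0.png"); cv2.imwrite("pics/scenec.png",cv2.resize(im[140:320,220:440],None,fx=3.3,fy=3.3,interpolation=cv2.INTER_CUBIC))
```

```text
top press [ 0.563 -0.234  0.   ]
top axis [ 0.566 -0.225  0.135]
top grip [ 0.59  -0.171  0.135]
top knob [ 0.506 -0.298  0.109]
top pivot [ 0.56  -0.277  0.109]
top mould [ 0.596 -0.487  0.024]
top salt [ 0.42  -0.538  0.   ]
top honey [ 0.781 -0.088  0.   ]
top pepper [ 0.762 -0.272  0.   ]
scene press [ 0.575 -0.246  0.   ]
scene axis [ 0.563 -0.233  0.135]
scene grip [ 0.587 -0.183  0.135]
scene knob [ 0.517 -0.291  0.109]
scene pivot [ 0.571 -0.268  0.109]
scene mould [ 0.6   -0.486  0.024]
scene salt [ 0.431 -0.542  0.   ]
```

View pics/topc.png

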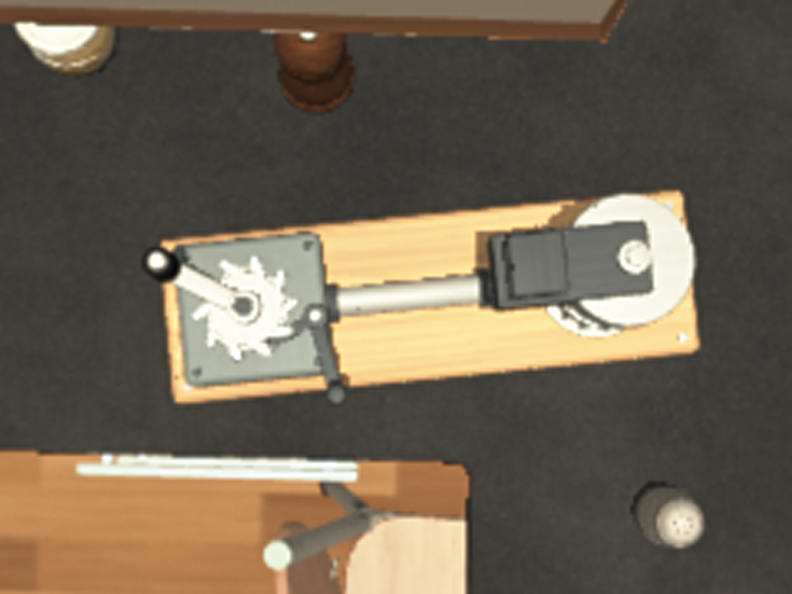

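View pics/scenec.png

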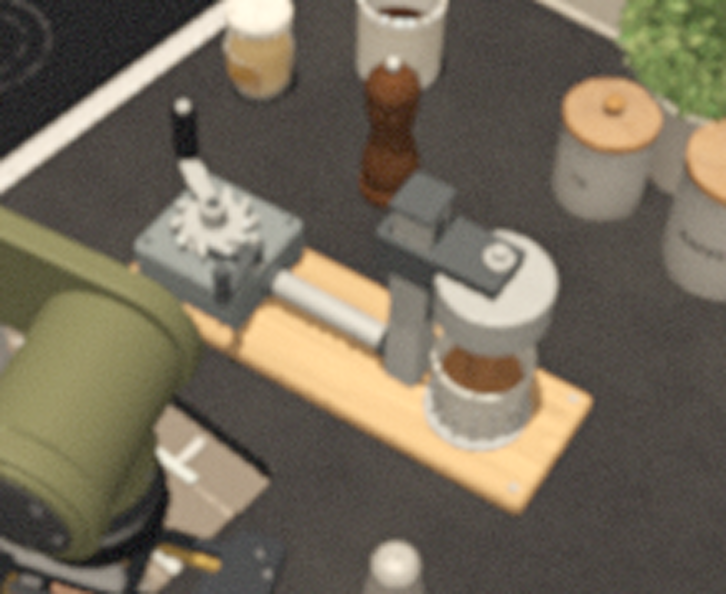

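Run:
```python
from h import *
px=lambda u,v:(200+(u+.5)/3.3-.5,120+(v+.5)/3.3-.5)
W={n:at_z("top",px(u,v),z) for n,u,v,z in [("c1",163,240,.02),("c2",175,402,.02),("c3",682,192,.02),("c4",698,350,.02),("hub",243,305,.108),("knobtop",337,395,.13),("pivtop",316,315,.12),("griptop",157,262,.162),("weighttop",635,257,.25)]}
for n,p in W.items(): print(n,p.round(4))
A=np.array([[.062,.065],[-.062,.065],[.062,-.335],[-.062,-.335]]); B=np.array([W[k][:2] for k in("c1","c2","c3","c4")])
a=A-A.mean(0); b=B-B.mean(0); th=np.arctan2((a[:,0]*b[:,1]-a[:,1]*b[:,0]).sum(),(a*b).sum())
R=np.array([[np.cos(th),-np.sin(th)],[np.sin(th),np.cos(th)]]); o=B.mean(0)-R@A.mean(0)
print("yaw",np.degrees(th),"origin",o,"res",(A@R.T+o-B).round(4).tolist())
a=th+np.radians(55); print("grip pred",o+.06*np.array([np.cos(a),np.sin(a)]))
d=np.load("top0.npy")
for n,(u,v) in dict(grip=(157,258),knob=(337,393),piv=(316,315),hub=(243,302)).items():
    q=px(u,v); i,j=int(round(q[1])),int(round(q[0])); 
    for di in(-1,0,1):
        for dj in(-1,0,1):
            P=at_d("top",(j+dj,i+di),d[i+di,j+dj]); print(n,P.round(3),end=" ")
    print()
```

```text
c1 [ 0.6202 -0.1608  0.02  ]
c2 [ 0.4987 -0.174   0.02  ]
c3 [ 0.6675 -0.5525  0.02  ]
c4 [ 0.5478 -0.5663  0.02  ]
hub [ 0.5674 -0.2291  0.108 ]
knobtop [ 0.5061 -0.297   0.13  ]
pivtop [ 0.5611 -0.2807  0.12  ]
griptop [ 0.5914 -0.1748  0.162 ]
weighttop [ 0.5952 -0.4813  0.25  ]
yaw 6.965311554102244 origin [ 0.5671763  -0.22940334] res [[0.0007, 0.0034], [-0.0009, 0.0016], [0.0018, -0.0019], [-0.0016, -0.0032]]
grip pred [ 0.59537667 -0.17644355]
grip [ 0.596 -0.172  0.162] grip [ 0.596 -0.174  0.165] grip [ 0.596 -0.177  0.165] grip [ 0.594 -0.172  0.164] grip [ 0.593 -0.175  0.166] grip [ 0.594 -0.177  0.163] grip [ 0.591 -0.172  0.162] grip [ 0.591 -0.175  0.164] grip [ 0.591 -0.177  0.165] 
knob [ 0.509 -0.295  0.13 ] knob [ 0.509 -0.297  0.131] knob [ 0.509 -0.3    0.133] knob [ 0.507 -0.295  0.131] knob [ 0.507 -0.297  0.131] knob [ 0.507 -0.3    0.132] knob [ 0.505 -0.295  0.133] knob [ 0.505 -0.298  0.132] knob [ 0.505 -0.3    0.13 ] 
piv [ 0.564 -0.277  0.105] piv [ 0.565 -0.279  0.101] piv [ 0.565 -0.281  0.093] piv [ 0.562 -0.277  0.102] piv [ 0.562 -0.279  0.101] piv [ 0.562 -0.282  0.101] piv [ 0.56  -0.277  0.103] piv [ 0.56  -0.279  0.109] piv [ 0.56  -0.282  0.101] 
hub [ 0.572 -0.226  0.106] hub [ 0.573 -0.228  0.103] hub [ 0.572 -0.23   0.105] hub [ 0.57  -0.226  0.102] hub [ 0.57  -0.228  0.106] hub [ 0.57  -0.23   0.105] hub [ 0.567 -0.226  0.109] hub [ 0.568 -0.228  0.102] hub [ 0.568 -0.23   0.102]
```

```bash
cat >> h.py <<'E'
from scipy.spatial.transform import Rotation as Ro
AX=np.array([.567,-.229]); YAW=np.radians(6.6); PIV=np.array([.562,-.279]); KN=np.array([.507,-.2975])
def q_down(jaw):  # tool z down, jaw (tool y) along world angle
    y=np.array([np.cos(jaw),np.sin(jaw),0]); z=np.array([0,0,-1.]); x=np.cross(y,z)
    return Ro.from_matrix(np.c_[x,y,z]).as_quat()
e=lambda a:np.array([np.cos(a),np.sin(a)])
def F(): return np.array(readout.observe()["ft_force"])
E
python3 - <<'E'
from h import *
th0=np.arctan2(*(KN-PIV)[::-1]); tm=th0+.4+np.pi/2; t=e(tm)
print(np.degrees(th0),t)
move_gripper(0.0)
p=KN-.045*t; q=q_down(tm+np.pi/2)
for qq in(q_down(tm+np.pi/2),q_down(tm-np.pi/2)): print(inverse_kinematics([*p,.2],qq))
js=[ (abs(j[5]),qq) for qq in(q_down(tm+np.pi/2),q_down(tm-np.pi/2)) if (j:=inverse_kinematics([*p,.2],qq)) is not None]
q=min(js,key=lambda a:a[0])[1]; np.save("ql.npy",q)
bot.movep([*p,.24],q)
im,d=imaging.snapshot("wrist"); cv2.imwrite("pics/w1.png",im)
s=readout.observe(); print(s["time_s"],s["ee_pos"],s["ft_force"],s["finger_gap"])
E
```

```text
-161.40893227321976 [ 0.66274265 -0.74884724]
[-5.72196994e-01  2.93728830e-01  1.54187811e+00 -4.44089210e-16
  1.30598571e+00 -1.29667234e+00]
[-5.72196994e-01  2.93728830e-01  1.54187811e+00 -4.44089210e-16
  1.30598571e+00  1.84492032e+00]
3.8167 [ 0.476722   -0.264554    0.23985595] [-0.26269306 -1.00045775  0.79042936] 0.0004370776301177692
```

View pics/w1.png

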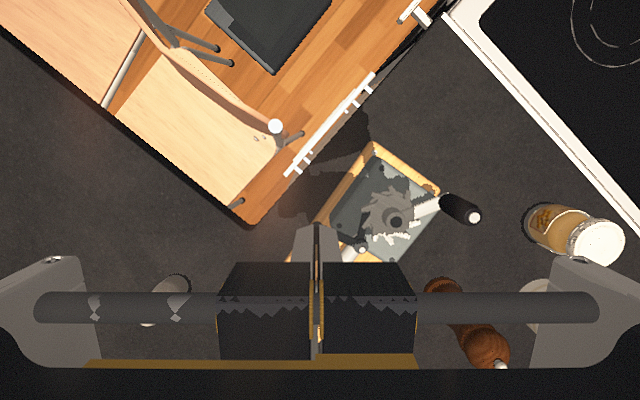

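Run:
```python
from h import *
th0=np.arctan2(*(KN-PIV)[::-1]); t=e(th0+.4+np.pi/2)
p=KN-.045*t
bot.move_straight([*p,.097],speed=.1)
f0=F()
hit=bot.move_straight([*(KN-.010*t),.097],speed=.03,force_limit=2.5)
s=readout.observe(); pos=s["ee_pos"]; d=(KN-pos[:2])@t
print(hit,"d",d,s["time_s"],pos,F()-f0)
if hit:
    for a in np.arange(.05,1.0,.05):
        c=PIV+.058*e(th0+a)-d*t
        bot.move_straight([*c,.097],speed=.04)
        s=readout.observe(); f=s["ft_force"]-f0
        print(round(a,2),s["ee_pos"][:2].round(4),f.round(1),"tan",round(float(-f[:2]@e(th0+a+np.pi/2)),1),round(s["time_s"],1))
        if np.linalg.norm(f[:2])>14: break
im,_=imaging.snapshot("top"); cv2.imwrite("pics/t2.png",cv2.resize(im[120:300,200:440],None,fx=3.3,fy=3.3,interpolation=cv2.INTER_CUBIC))
```

```text
True d 0.015427691995660037 6.3167 [ 0.49660285 -0.28609973  0.09640924] [-0.60896695 -0.59083945 -1.65723327]
0.05 [ 0.4977 -0.2887] [-0.7  0.5 -1.1] tan 0.7 6.6
0.1 [ 0.4989 -0.2914] [-2.1  0.7 -2.3] tan 1.5 6.8
0.15 [ 0.5002 -0.2941] [-1.2  0.2 -2. ] tan 0.7 7.1
0.2 [ 0.5017 -0.2967] [-1.3 -0.  -1.9] tan 0.6 7.3
0.25 [ 0.5032 -0.2991] [-2.1 -0.  -1.6] tan 1.1 7.6
0.3 [ 0.5049 -0.3015] [-1.8 -1.7 -1.9] tan -0.3 7.8
0.35 [ 0.5066 -0.3038] [-2.1 -0.1 -1.3] tan 1.2 8.1
0.4 [ 0.5086 -0.306 ] [-1.7  0.6 -1.2] tan 1.6 8.3
0.45 [ 0.5105 -0.3082] [-1.5  0.1 -0.6] tan 1.2 8.6
0.5 [ 0.5126 -0.3101] [-1.5 -0.5 -0.6] tan 0.8 8.8
0.55 [ 0.5147 -0.3121] [-0.7 -1.3 -1.4] tan -0.3 9.1
0.6 [ 0.517  -0.3139] [-1.1 -0.  -1.3] tan 0.8 9.3
0.65 [ 0.5193 -0.3156] [-1.3  0.4 -1.5] tan 1.3 9.6
0.7 [ 0.5218 -0.3171] [-1.8 -0.6 -2.4] tan 1.2 9.8
0.75 [ 0.5244 -0.3185] [-1.3 -0.2 -1. ] tan 1.1 10.1
0.8 [ 0.5262 -0.3194] [-8.5  3.5  1.9] tan 9.1 10.3
0.85 [ 0.5269 -0.3196] [-24.7  11.6  10. ] tan 27.3 10.6
```

View pics/t2.png

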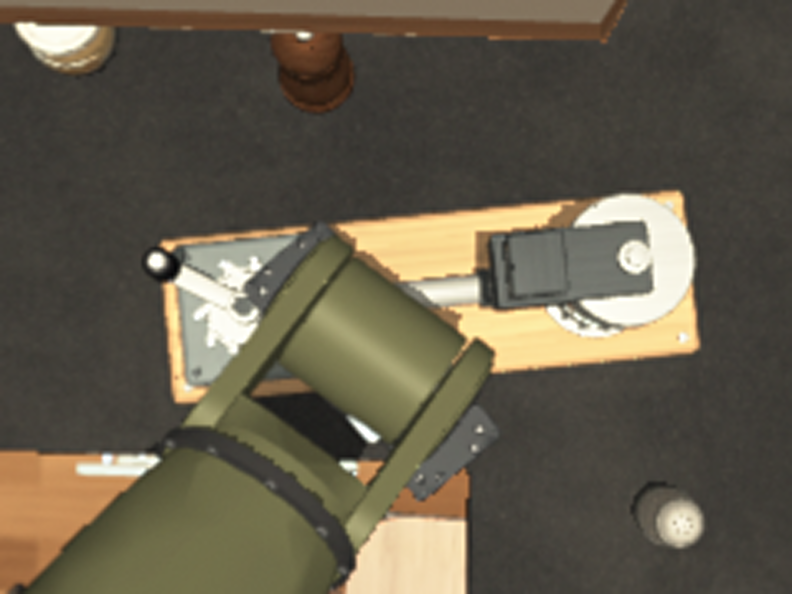

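Run:
```python
from h import *
th0=np.arctan2(*(KN-PIV)[::-1]); t=e(th0+.4+np.pi/2)
p=readout.observe()["ee_pos"]
bot.move_straight([*(p[:2]-.03*t),.097],speed=.1)
bot.move_straight([*(p[:2]-.05*t),.23],speed=.2)
bot.movep([.42,-.10,.25],q_down(np.radians(20)))
im,_=imaging.snapshot("top"); cv2.imwrite("pics/t3.png",cv2.resize(im[120:300,200:440],None,fx=3.3,fy=3.3,interpolation=cv2.INTER_CUBIC))
im,_=imaging.snapshot("scene"); cv2.imwrite("pics/s3.png",cv2.resize(im[140:320,220:440],None,fx=3.3,fy=3.3,interpolation=cv2.INTER_CUBIC))
s=readout.observe();print(s["time_s"],s["joint_pos"])
g=[.5945,-.1755,.25]
for a in(20,200,110,290):
    j=inverse_kinematics(g,q_down(np.radians(a))); print(a,j)
```

```text
12.825 [-3.20218032e-01 -1.10491925e-03  1.76334598e+00 -1.16804915e-04
  1.38036855e+00 -6.69088446e-01]
20 [-3.46132538e-01  4.32179249e-01  1.23950310e+00 -4.44089210e-16
  1.46991031e+00 -6.95198388e-01]
200 [-3.46132538e-01  4.32179249e-01  1.23950310e+00 -4.44089210e-16
  1.46991031e+00  2.44639427e+00]
110 [-3.46132538e-01  4.32179249e-01  1.23950310e+00 -4.44089210e-16
  1.46991031e+00 -2.26599472e+00]
290 [-3.46132538e-01  4.32179249e-01  1.23950310e+00 -4.44089210e-16
  1.46991031e+00  8.75597938e-01]
```

View pics/t3.png

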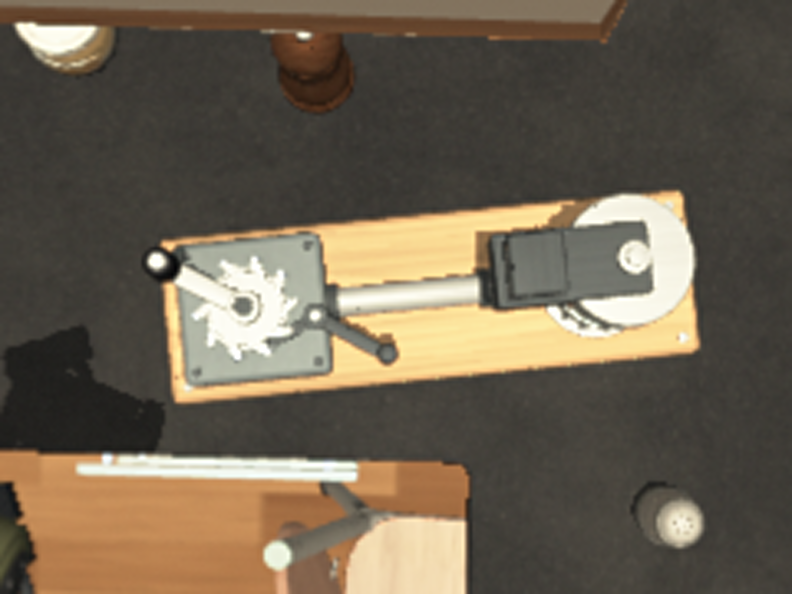

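View pics/s3.png

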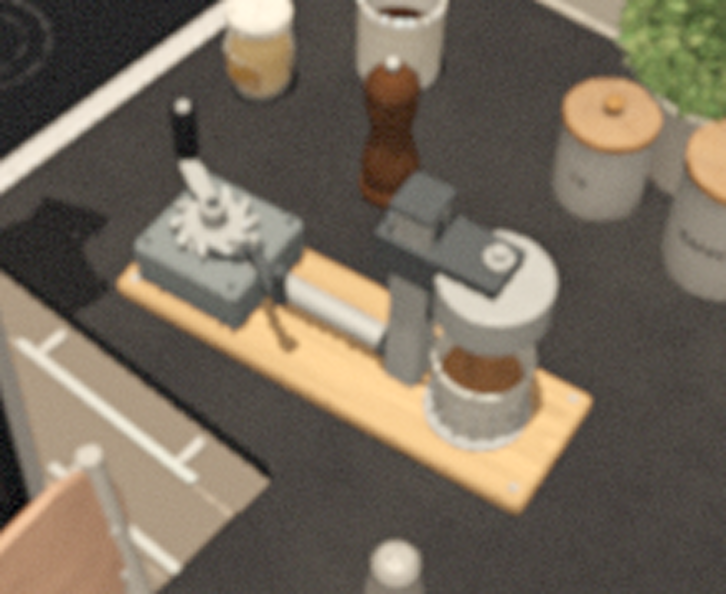

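Run:
```python
from h import *
d=np.load("top0.npy")
for uv in[(200,115),(250,115),(300,120),(370,122)]: print(uv,at_d("top",uv,d[uv[1],uv[0]]).round(3))
q=q_down(np.radians(20))
move_gripper(.056)
bot.movep([.5945,-.1755,.25],q)
bot.move_straight([.5945,-.1755,.119],speed=.12)
f0=F(); np.save("f0.npy",f0)
print(f0, readout.observe()["time_s"])
move_gripper(0.0)
s=readout.observe(); print(s["time_s"],s["finger_gap"],s["ee_pos"],s["ft_force"]-f0)
im,_=imaging.snapshot("scene"); cv2.imwrite("pics/s4.png",cv2.resize(im[140:320,220:440],None,fx=3.3,fy=3.3))
```

```text
(200, 115) [ 0.68  -0.15   0.551]
(250, 115) [ 0.681 -0.224  0.559]
(300, 120) [ 0.681 -0.296  0.536]
(370, 122) [ 0.68  -0.401  0.54 ]
[-0.49231714 -0.69243759  0.37126379] 15.825
16.4583 0.021294733421709355 [ 0.59411812 -0.17587348  0.11907703] [-3.09426111 -2.14714641  1.57158185]
```

View pics/s4.png

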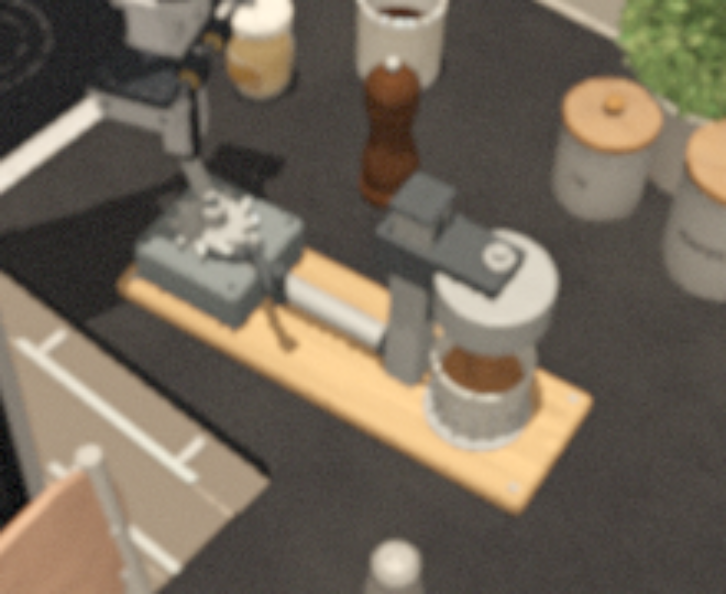

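```bash
cat >> h.py <<'E'
def to(a,r=.06,z=.119,speed=.03):
    bot.move_straight([*(AX+r*e(a)),z],speed=speed)
def rd(f0):
    s=readout.observe(); d=s["ee_pos"][:2]-AX; a=np.arctan2(d[1],d[0]); f=(s["ft_force"]-f0)[:2]
    return a,np.hypot(*d),float(f@e(a+np.pi/2)),float(f@e(a)),s["time_s"]
E
python3 - <<'E'
from h import *
f0=np.load("f0.npy"); x=rd(f0); a0=x[0]; print(np.round(x,3)); np.save("a0.npy",a0)
for k in np.arange(.03,.23,.03):
    to(a0-k); bot.sleep(.05); print(round(k,2),np.round(rd(f0),4))
im,_=imaging.snapshot("top"); cv2.imwrite("pics/t5.png",cv2.resize(im[160:260,240:340],None,fx=6,fy=6,interpolation=cv2.INTER_CUBIC))
im,_=imaging.snapshot("scene"); cv2.imwrite("pics/s5.png",cv2.resize(im[170:270,240:360],None,fx=6,fy=6,interpolation=cv2.INTER_CUBIC))
E
```

```text
[ 1.098  0.06   3.231 -3.812 16.508]
0.03 [ 1.0736  0.0597  5.1556 -3.324  16.8083]
0.06 [ 1.0457  0.0596  5.9766 -2.7957 17.1083]
0.09 [ 1.0172  0.0597  7.4693 -2.9159 17.4083]
0.12 [ 0.9874  0.0597  6.9967 -3.9298 17.7083]
0.15 [ 0.9577  0.0597  7.0422 -3.2522 18.0083]
0.18 [ 0.928   0.0597  6.5837 -2.7685 18.3083]
0.21 [ 0.8979  0.0598  7.0481 -2.8837 18.6083]
```

View pics/t5.png

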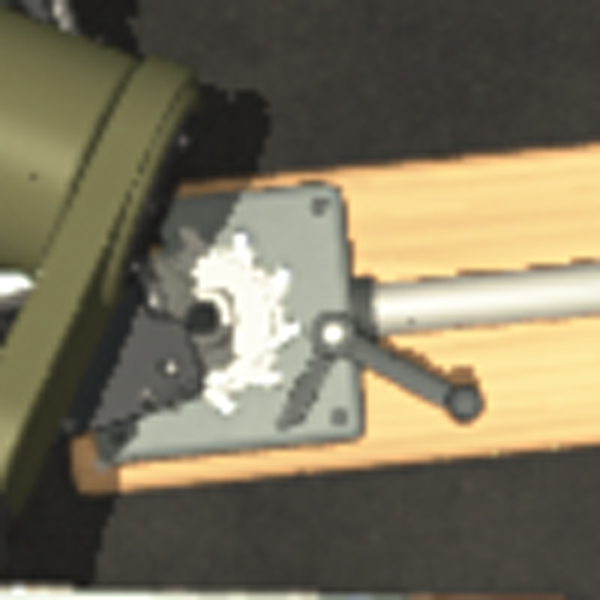

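View pics/s5.png

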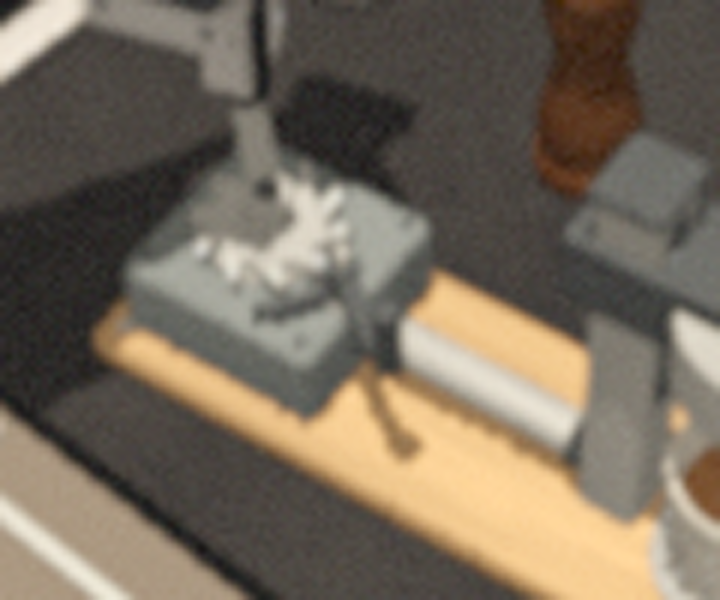

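```bash
cat > low.py <<'E'
from h import *
f0=np.load("f0.npy"); a0=float(np.load("a0.npy"))
def m():
    r=[]
    for _ in range(4): r.append(rd(f0)); bot.sleep(.01)
    return np.mean(r,0)
a=rd(f0)[0]; k=a-a0; hist=[]; ref=None
while k<2.35:
    k+=.06 if k<.6 else .02
    to(a0+k,r=.0598,speed=.03); x=m()
    if k>.2: hist.append(x[2])
    ref=np.median(hist[-25:]) if hist else x[2]
    print(round(k,2),np.round(x[1:],4).tolist(),round(float(x[0]-a0),3))
    if abs(x[3])>15 or x[2]>14 or x[2]<-4: print("ODD"); break
    if k>.5 and x[2]<ref-3: 
        bot.sleep(.1); x=m(); print("check",np.round(x,3))
        if x[2]<ref-3: break
    if x[4]>52: print("TIME"); break
im,_=imaging.snapshot("scene"); cv2.imwrite("pics/s6.png",cv2.resize(im[140:320,220:440],None,fx=3.3,fy=3.3,interpolation=cv2.INTER_CUBIC))
E
python3 low.py
```

```text
-0.14 [0.0597, 6.817, -2.2, 19.0125] -0.126
-0.08 [0.0596, 7.0514, -2.5912, 19.3125] -0.067
-0.02 [0.0596, 7.5476, -2.7986, 19.6125] -0.007
0.04 [0.0595, 7.3539, -2.3569, 19.9125] 0.053
0.1 [0.0595, 6.5798, -2.2276, 20.2125] 0.113
0.16 [0.0595, 7.1197, -2.1004, 20.5125] 0.172
0.22 [0.0595, 6.7361, -3.0886, 20.8125] 0.232
0.28 [0.0594, 6.9772, -2.6512, 21.1125] 0.292
0.34 [0.0594, 7.0993, -2.536, 21.4125] 0.352
0.4 [0.0594, 7.3592, -2.1672, 21.7125] 0.413
0.46 [0.0594, 6.7296, -2.7073, 22.0125] 0.472
0.52 [0.0593, 6.7294, -2.4273, 22.3125] 0.533
0.58 [0.0593, 6.7071, -2.3483, 22.6125] 0.593
0.64 [0.0593, 6.8588, -2.5708, 22.9125] 0.653
0.66 [0.0593, 6.982, -2.7741, 23.1958] 0.672
0.68 [0.0593, 6.8146, -2.8297, 23.4792] 0.692
0.7 [0.0593, 6.9767, -2.4522, 23.7625] 0.712
0.72 [0.0593, 6.6629, -2.1272, 24.0458] 0.732
0.74 [0.0593, 6.9106, -2.2679, 24.3292] 0.752
0.76 [0.0593, 6.6673, -2.5637, 24.6125] 0.772
0.78 [0.0593, 7.2287, -2.4269, 24.8958] 0.792
0.8 [0.0593, 6.9559, -2.3992, 25.1792] 0.812
0.82 [0.0593, 6.7134, -2.3585, 25.4625] 0.832
0.84 [0.0593, 7.221, -2.7048, 25.7458] 0.852
0
[... 1032 characters left out ...]
1, 32.2625] 1.314
1.32 [0.0593, 6.5044, -1.8382, 32.5458] 1.334
1.34 [0.0593, 6.4375, -1.8345, 32.8292] 1.354
1.36 [0.0594, 6.5658, -1.9268, 33.1125] 1.374
1.38 [0.0594, 6.8137, -1.8963, 33.3958] 1.394
1.4 [0.0594, 6.5782, -2.0686, 33.6792] 1.414
1.42 [0.0594, 6.8559, -1.738, 33.9625] 1.434
1.44 [0.0594, 6.4915, -1.4493, 34.2458] 1.454
1.46 [0.0594, 6.6791, -1.5355, 34.5292] 1.475
1.48 [0.0594, 6.7055, -1.5343, 34.8125] 1.495
1.5 [0.0594, 6.6145, -1.948, 35.0958] 1.515
1.52 [0.0594, 6.8466, -1.1474, 35.3792] 1.535
1.54 [0.0594, 6.7116, -1.3186, 35.6625] 1.555
1.56 [0.0594, 6.1639, -1.5025, 35.9458] 1.575
1.58 [0.0595, 2.5034, -2.7641, 36.2292] 1.583
check [ 2.68   0.059  3.079 -3.981 36.363]
```

View pics/s6.png

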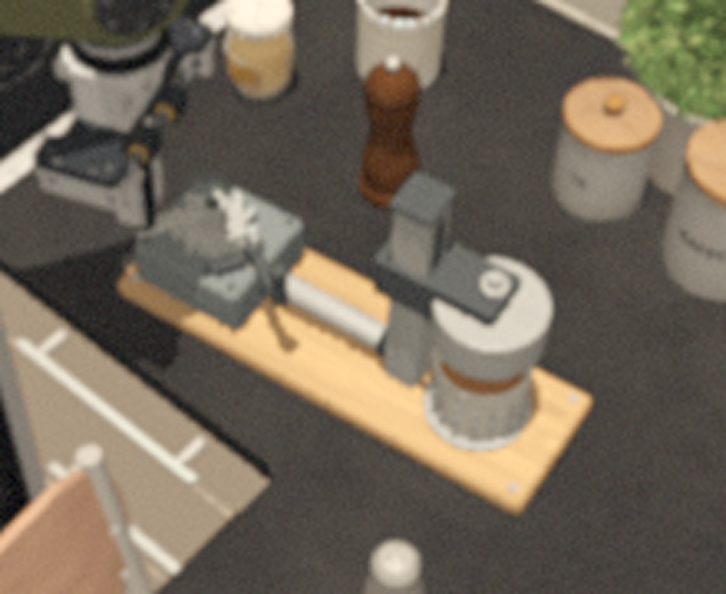

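Run:
```python
from h import *
f0=np.load("f0.npy"); a0=float(np.load("a0.npy"))
for k in (1.59,1.60,1.61):
    to(a0+k,r=.0598,speed=.01); bot.sleep(.1)
    x=np.mean([rd(f0) for _ in range(1)],0); print(k,np.round(x,4),x[0]-a0)
    if x[2]<1: break
im,_=imaging.snapshot("top"); cv2.imwrite("pics/t7.png",cv2.resize(im[120:300,200:440],None,fx=3.3,fy=3.3,interpolation=cv2.INTER_CUBIC))
```

```text
1.59 [ 2.6836  0.0595 -0.0804 -5.7195 36.7833] 1.5857964827816486
```

View pics/t7.png

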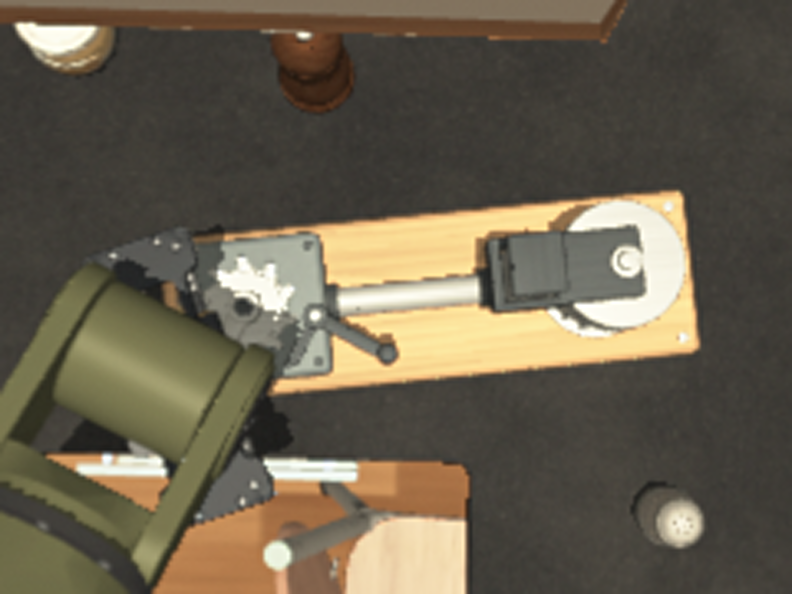

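Run:
```python
from h import *
f0=np.load("f0.npy")
move_gripper(.027); bot.sleep(.2); print(np.round(rd(f0),3),readout.observe()["finger_gap"])
bot.sleep(.3); print(np.round(rd(f0),3))
im,_=imaging.snapshot("scene"); cv2.imwrite("pics/s8.png",cv2.resize(im[140:320,220:440],None,fx=3.3,fy=3.3,interpolation=cv2.INTER_CUBIC))
im,_=imaging.snapshot("wrist"); cv2.imwrite("pics/w8.png",im)
```

```text
[ 2.687  0.06  -0.312 -0.088 37.367] 0.02703195535104622
[ 2.688  0.06  -1.276  0.4   37.667]
```

View pics/s8.png

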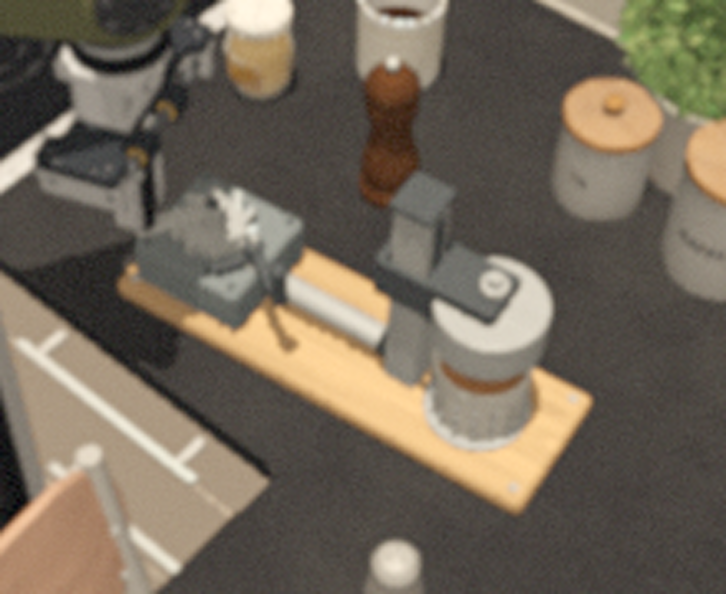

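View pics/w8.png

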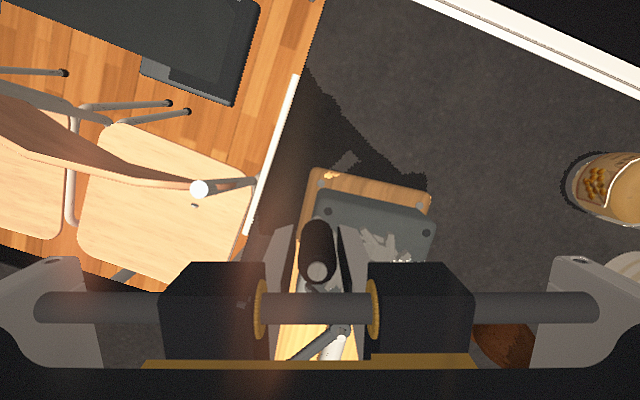

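Run:
```python
from h import *
move_gripper(.05)
p=readout.observe()["ee_pos"]
bot.move_straight([p[0],p[1],.25],speed=.12)
bot.movep([.40,-.10,.26],q_down(np.radians(20)))
im,d=imaging.snapshot("top"); cv2.imwrite("pics/t9.png",cv2.resize(im[120:300,200:440],None,fx=3.3,fy=3.3,interpolation=cv2.INTER_CUBIC))
im,_=imaging.snapshot("scene"); cv2.imwrite("pics/s9.png",cv2.resize(im[140:320,220:440],None,fx=3.3,fy=3.3,interpolation=cv2.INTER_CUBIC))
print(F(),readout.observe()["time_s"])
```

```text
[ 0.29993006 -0.25682447 -0.52479617] 40.3333
```

View pics/t9.png

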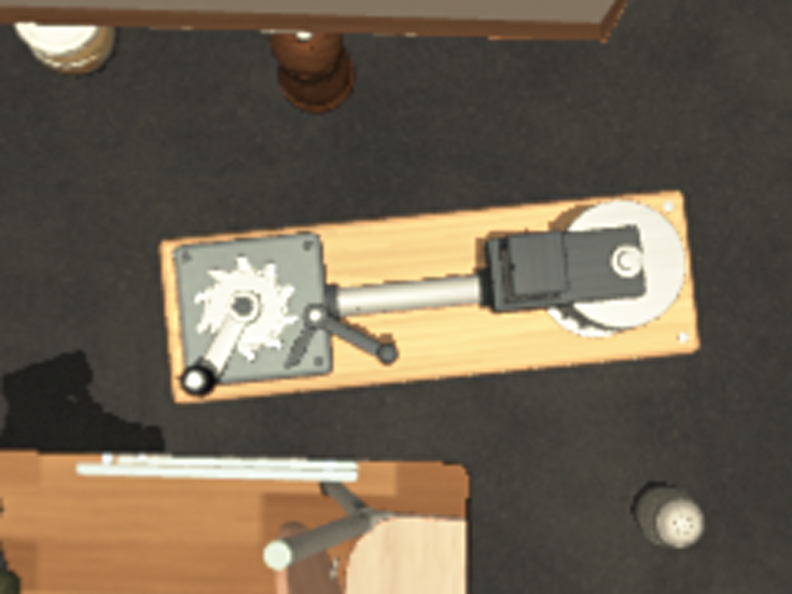

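View pics/s9.png

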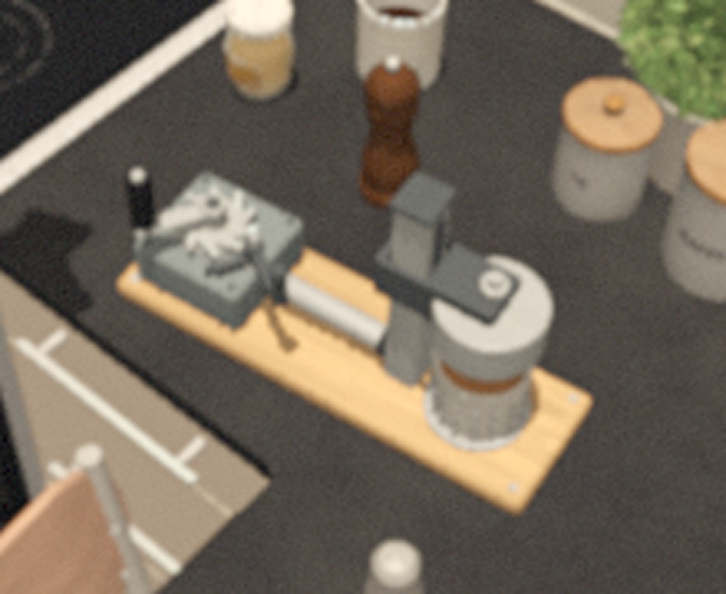

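The pictures show the handle at rest at (198,380), the lever over with its knob at (388,352), the pawl clear of the wheel near (298,350), and the weight standing still. Nothing else has moved, so I'm handing in.

```bash
python3 -c "
from h import *
print(job.job_done())"
```

```text
the job is handed in; nothing more can be done
None
```

The weight now stands on the mould's stem with the lever over and the pawl clear. I handed the job in at about 40 s of the 70 s; it reports no verdict.

- **Lever:** I pushed the release lever over with closed fingers until it met its stop, at about 0.8 rad. The force there rose to 27 N.
- **Winding up:** I gripped the crank handle and wound it up about 0.2 rad. The top camera then showed the pawl swung clear of the wheel.
- **Lowering:** I let the crank back in small steps of 1 to 4 mm at the handle. The load stayed steady at about 6.5 to 7 N until about 1.58 rad, roughly 31 mm of weight travel. It then fell to about 0 N within two short steps, so I stopped there.
- **Letting go:** I first opened the fingers only slightly, and the weight did not move. I then opened fully and withdrew.

**Last checks:** the final pictures show the weight and crank at rest, the lever over, the pawl clear and the bystanders where they were. The arm was clear of everything. No check failed or disagreed, except that the force at the lever knob read only about 1 to 2 N while it moved, below the stated 3 to 4 N. I had no direct reading of the force on the stem.

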